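# Hold the dummy load's bayonet vent cap at the half-turn mark

## Robot

A 6-joint arm with a two-finger parallel gripper is mounted at the origin on the work surface. World frame = base frame: x ahead of the robot, y to its left, z up, the work surface at z = 0. Lengths are in m, angles in rad, forces in N, time in s.
With the tool pointing down it reaches from about 0.25 to 0.8 m from the base axis. Payload 8.5 kg.
Tool frame: the origin (TCP) lies midway between the tips of the shut fingers; the grasp point (between the pads) lies 19 mm behind it; z points along the fingers, y is the line along which they close (so a half turn about z gives the same grasp; the last joint's range is limited). The gripper opens to 85 mm and grips with 20 to 120 N. Pads are 22 mm wide; open, the fingers measure 114 mm over their backs; the gripper's body (76 mm by 85 mm) begins 54 mm behind the grasp point. The pads swing forward as they close: fully open they stand 13 mm farther back than shut.
Start: joints at [-1.268, 0.238, -0.013, 1.319, 0, 1.571], TCP at [0.157, -0.501, 0.231] pointing down, gripper open.
Joint ranges: [-2.66, 2.66], [-1.03, 1.9], [-1.14, 1.46], [-1.82, 2.27], [-1.45, 1.34], [-3.14, 3.14]. Speed limits (rad/s): [2.22, 2.22, 2.79, 3.14, 3.14, 3.14].

## Interface

Orientations are given as a unit quaternion [x, y, z, w].
In Python, from rig import r, viewer, order gives the robot as it stands. The module is installed in compiled form; this text tells all that it offers.
- The arm moves only by the tool arm_command, never from a script. Its argument "deltas" is a list of rows, each a list of 3 entries, a list of its own where there are three numbers: the shift along the tool's x, y, z in mm, then the turn, a rotation vector about the tool's x, y, z in rad, then the opening, from 0 (shut) to 1 (fully open). A call has 1 to 20 rows; each row shifts and turns the commanded pose from where the row before left it, along the tool's axes as they then stand; what a row does not reach is not made up. A row lasts 1/12 s, in which the tool goes at most 41.7 mm and 7.16 degrees, less where a joint would pass 70% of its speed; a pose out of reach is approached as far as the arm can. A call with a gripper value outside its range is refused whole. The fingers move at their own pace and stop on an object; "force" is the grip in N (left out, the last holds). Time passes only in rows, so rows that do not move let the fingers close. It gives the time, the measured TCP pose, the force, the opening and the grip force at its end, in the units of the state.
- r.observe(): the state, without advancing time (a new reading comes with each control period).
- viewer.grab_frame(name): name is "side" or "top" or "wrist"; returns (picture, depth): 480x640x3 uint8, red, green, blue; 480x640 float32, m along the optical axis (not along the pixel's ray), 0 where there is no reading.
- viewer.camera_model(name): a dict with "fx", "fy", "cx", "cy" (pixels), "D" ([k1, k2, p1, p2, k3] as OpenCV has them; the pictures are not rectified), "R" (3x3) and "t" (3): a world point X has camera coordinates R X + t; the wrist camera has in their place "hand_eye" (4x4, takes a point from camera to tool coordinates, whose origin is the TCP and whose axes are the flange's). Camera axes: x right, y down, z forward; pixel columns grow to the right and rows downward; lengths in m; the calibration is good to about 2 mm. A picture is of the moment at which its call begins: read the wrist's pose just before it. camera_model takes no time and is no camera call.
- order.finish_job(): hands the job in; it is judged then, once.
The state is a dict: "time": time; "qpos": joint angles; "dq": joint speeds; "effort": joint torques, N m; "tcp_pos": TCP position; "ee_rot": TCP orientation; "contact_force": force on the tool from outside, world axes, zero at the start; "torque": the same for the moment, N m; "finger_gap": finger opening in m; "grasp_force": force on a finger pad.
Only numpy, scipy, OpenCV 4.12 (cv2) and the standard library are available. Lean on these libraries where they do the work, as an engineer would, in place of code of your own. Each camera call takes 0.05 s, during which the arm holds its last target. There are 200 camera calls.

## Task

The gallon-can dummy load is warm from a test and must breathe: put the bayonet vent cap into its neck with the lugs in the slots and press it fully home against the spring. Then turn it clockwise to the yellow half-turn mark, well short of the lock click at red, and keep hold of it: the program finishes with the gripper still holding the cap there. Leave everything else on the shelf alone.

Things in the scene. Friction and masses are not known exactly. Their poses are not given: they have to be found in the camera images.
- cap: Loose vent cap, 130 g, standing on the shelf. Origin: centre of its stem's foot, z up. Brass stem 26 mm dia, 22 long. Two lugs at the foot along +x and -x reach 21 mm from the axis, 8 wide, z 0 to 5. Dark grey disc 68 mm dia, z 22 to 28, white tick at the rim over each lug. Half a turn round it is the same cap.
- cap_bar (a point): Centre of the cap's black grip bar, 41 mm above the cap's foot. Bar 50 mm long along the cap's x (in line with the lugs), 12 thick along y, 26 tall (z 28 to 54 from the foot). Pinch it across the 12 mm from above, fingertips just above the disc.
- dummy_load: Green gallon can, 164 mm dia, lid 190 mm up, bolted down. Origin: centre of its underside, z up. On the lid: the brass neck and a coax socket 20 mm tall. Paint marks around the neck, each twice, half a turn apart: white in line with the slots (can's x), yellow 45 degrees clockwise from above (half-turn), red 90 degrees clockwise (lock).
- neck (a point): Centre of the brass neck's top rim, 220 mm above the shelf, 25 mm from the can's axis along the can's -y; axes as the can's. Neck 62 mm outside, 30 tall; opening 30 mm dia with two lug slots along +x and -x, 12 wide, to 24 mm from the axis. Fully home, the cap's disc lies on the rim, foot 22 mm below it. Lugs clear the tabs and the cap turns, clockwise only, with the foot over 18 mm below the rim.
- half_mark (a point): Middle of one of the two yellow half-turn paint marks, on the lid 46 mm from the neck's axis, at 45 degrees clockwise (from above) from the can's +x. Turning on from about 80 degrees the lugs spring up 3 mm into the lock (the click); stop at about 95.
- seal (a joint): Sprung rubber seal disc inside the neck: 0 at rest, metres pressed down, at most 0.009. It meets the cap's foot 15 mm below the rim and pushes it up with 4 N, rising to 7.5 N with the cap fully home (0.007). It holds the lugs up against the tabs if the turned cap is let up.
- copper_bar: Bystander: copper grounding bar 40 x 300 x 6 mm on two insulators, 36 mm tall overall, long along its y. Origin: centre of the underside.
- mica: Bystander: brown mica transmitting capacitor, block 45 x 62 x 30 mm with two brass studs to 44 mm. Origin: centre of the underside.
- crystal: Bystander: small silver crystal holder 10 x 21 x 22 mm. Origin: centre of the underside.
- spanner: Bystander: steel spanner 160 mm long along its x, lying flat.
- toroid: Bystander: dark ferrite ring 52 mm diameter, 14 mm tall. Origin: centre of the underside.
- ferrite_rod: Bystander: black ferrite rod 10 mm diameter, 62 mm long, in the tipped bin of the bin rack at the left side.
Mind the look-alikes: they are no part of the job. Of the things that look like the cap, the middle-sized one is meant. There is more than one size of the dummy_load; the job needs the larger.

How it is judged:
By the outcome, as a careful person would: the job done as asked, in the order asked, and still so for the second after the job is handed in, while the arm keeps its last pose, push and grip.
It also fails if it takes over 45 s, if anything falls off the work surface, if the arm or the gripper's body presses on something with over 40 N, if the wrist force passes 120 N, or if a joint passes its speed limit or range.

## Working session

There is one attempt and no reset: what is moved stays moved. The work goes in short steps, Python scripts to look and compute and a tool call to move; the robot and the scene stay as the last step left them, time stands still between calls to the robot, and variables do not carry over. Pictures are saved under pics/ and viewed, at most 10 in all, crops included, and the job is handed in when it is done.

Besides the shell and the picture viewer there is one more tool, called after "Call:" by a JSON object that holds its "method" and its "body". arm_command: Moves the arm, as the interface text tells. Its arguments: {"type":"object","properties":{"deltas":{"type":"array"},"force":{"type":"number"}},"required":["deltas"]}

```bash
mkdir -p pics; cat > h.py <<'E'
import numpy as np, cv2
from rig import r, viewer, order
from scipy.spatial.transform import Rotation as Ro
def ray(m,u,v):
    K=np.array([[m['fx'],0,m['cx']],[0,m['fy'],m['cy']],[0,0,1]])
    p=cv2.undistortPoints(np.array([[[u,v]]],float),K,np.array(m['D'],float))[0,0]
    return np.array([p[0],p[1],1.])
def cam(name,s=None):
    m=viewer.camera_model(name)
    if name=='wrist':
        H=np.array(m['hand_eye']); Rt=Ro.from_quat(s['ee_rot']).as_matrix()
        return m,Rt@H[:3,:3],Rt@H[:3,3]+np.array(s['tcp_pos'])
    R=np.array(m['R']);t=np.array(m['t']); return m,R.T,-R.T@t
def atz(c,u,v,z):
    m,A,o=c; d=A@ray(m,u,v); return o+d*(z-o[2])/d[2]
def atd(c,u,v,depth):
    m,A,o=c; return o+A@ray(m,u,v)*depth
def save(n,img,f=1): cv2.imwrite('pics/'+n,cv2.resize(img[:,:,::-1],None,fx=f,fy=f,interpolation=cv2.INTER_CUBIC))
E
python3 - <<'E'
from h import *
s=r.observe(); print(s)
for n in ('top','side'):
    i,d=viewer.grab_frame(n); save(n+'0.png',i); np.savez('pics/'+n+'0.npz',i=i,d=d)
    print(n,cam(n)[2],cam(n)[1])
E
```

```text
{'time': 0.0, 'qpos': array([-1.26801518e+00,  2.38733502e-01, -1.42819347e-02,  1.31919501e+00,
       -1.71298443e-05,  1.57076758e+00]), 'dq': array([ 0.00030635,  0.00158961,  0.00036573,  0.0016648 ,  0.00039474,
       -0.00041695]), 'effort': array([-3.90293526e-04, -5.38771605e+01,  3.46440482e+01,  1.82996312e-02,
       -5.70574764e-05, -1.37767847e-05]), 'tcp_pos': array([ 0.15640922, -0.50070953,  0.23069165]), 'ee_rot': array([ 9.88559902e-01,  1.50827121e-01, -1.15090905e-04, -6.97683975e-04]), 'contact_force': array([-0.05928283, -1.17198504, -0.06358142]), 'torque': array([-0.01670964, -0.00785884,  0.0440102 ]), 'grasp_force': 0.0, 'finger_gap': 0.08531282056699148}
top [0.34733943 0.09892791 1.32358382] [[ 1.91684493e-02 -9.89277560e-01  1.44784249e-01]
 [-9.99815881e-01 -1.90939250e-02  1.90440983e-03]
 [ 8.80509681e-04 -1.44794096e-01 -9.89461416e-01]]
side [ 0.18571092 -0.91265124  0.76853636] [[ 0.95202094 -0.13651412  0.27389785]
 [-0.30553493 -0.47501963  0.82523012]
 [ 0.01745129 -0.86932171 -0.49393847]]
```

View pics/top0.png

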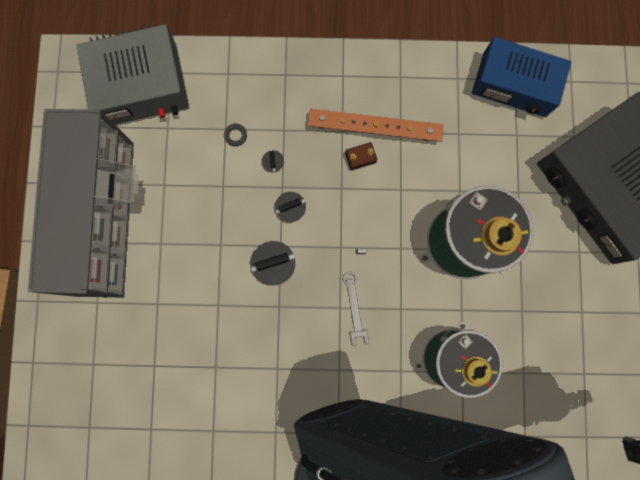

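View pics/side0.png

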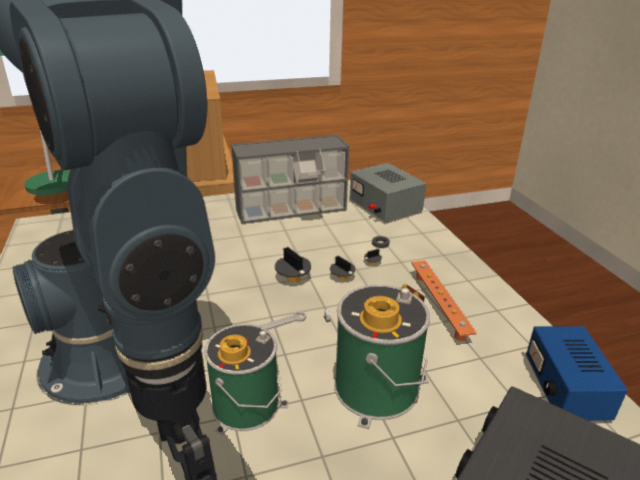

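The top view shows three caps: small (273,161), middle (290,207) and large (273,263). There are two cans: the larger with its neck at (502,236), the smaller at (479,372). I choose the middle cap and the larger can, and will check both by size in enlarged crops.

```bash
python3 - <<'E'
from h import *
z=np.load('pics/top0.npz'); i,d=z['i'],z['d']; c=cam('top')
a=cv2.resize(i[180:235,260:320],(480,440),interpolation=cv2.INTER_CUBIC)   # x8
b=cv2.resize(i[180:280,430:540],(484,440),interpolation=cv2.INTER_CUBIC) # x4.4
z2=np.hstack([a,b])[:,:800]
cv2.imwrite('pics/crop1.png',np.hstack([cv2.resize(a,(400,367)),cv2.resize(b,(400,367))])[:,:,::-1])
for u,v in [(273,161),(290,207),(273,263),(284,214),(502,236),(515,236),(479,372),(470,260),(465,385)]:
    print(u,v,d[v,u],atd(c,u,v,d[v,u]).round(3))
# disc blobs
P=np.array([[atd(c,u,v,d[v,u]) for u in range(220,340)] for v in range(140,300)])
m=((P[...,2]>0.018)&(P[...,2]<0.075)).astype(np.uint8)
n,l,st,ce=cv2.connectedComponentsWithStats(m)
for k in range(1,n):
    if st[k,4]>50:
        Q=P[l==k]; print(st[k],Q[:,:2].min(0),Q[:,:2].max(0),Q[:,:2].mean(0),(Q[:,:2].min(0)+Q[:,:2].max(0))/2)
E
```

```text
273 161 1.3190118 [0.689 0.187 0.041]
290 207 1.2910974 [0.585 0.146 0.054]
273 263 1.2497746 [0.461 0.178 0.077]
284 214 1.316541 [0.574 0.16  0.026]
502 236 1.1247132 [ 0.508 -0.258  0.21 ]
515 236 1.1149738 [ 0.507 -0.279  0.219]
479 372 1.1428729 [ 0.253 -0.225  0.154]
470 260 1.1390672 [ 0.464 -0.202  0.189]
465 385 1.14999 [ 0.227 -0.201  0.143]
[ 42  10  22  22 351] [0.67038921 0.16549939] [0.71979141 0.21283275] [0.69375079 0.18899743] [0.69509031 0.18916607]
[ 55  52  31  30 738] [0.55759657 0.11445895] [0.62277216 0.18045259] [0.58891975 0.14699763] [0.59018436 0.14745577]
[  31  101   44   45 1317] [0.41752767 0.13518524] [0.51267857 0.22791048] [0.46378346 0.18062068] [0.46510312 0.18154786]
```

View pics/crop1.png

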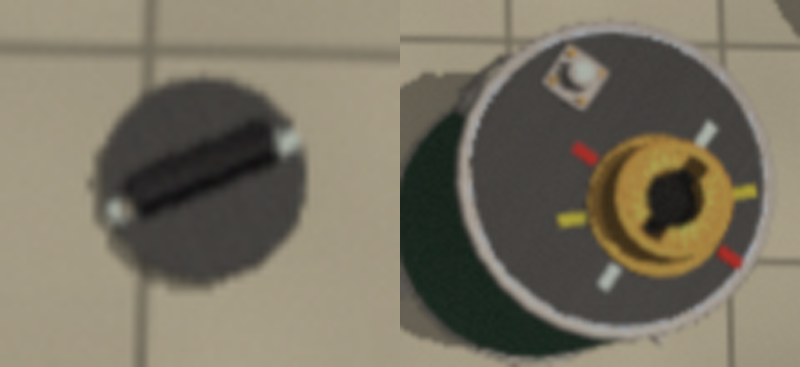

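Left: the chosen cap, disc 66 mm across by depth (middle size), white ticks at (277.5,211.8) and (303,201.3). Right: the larger can, rim z 0.219, white marks at (514.4,216.8) and (487.8,255.5), hole centre (505,234).

```bash
cat >> h.py <<'E'
def plan(pos,yaw):
    """tool-frame shift mm for a tool-down pose at current, and yaw turn about tool z to set tool y heading (mod pi)"""
    s=r.observe(); R=Ro.from_quat(s['ee_rot']).as_matrix()
    ty=np.arctan2(R[1,1],R[0,1]); dy=(yaw-ty+np.pi/2)%np.pi-np.pi/2
    print('shift tool mm',(R.T@(np.array(pos)-s['tcp_pos'])*1000).round(1),'tool y heading',np.degrees(ty).round(2),'turn about tool z',-dy, 'tilt',R[:,2].round(4),'q',np.round(s['qpos'],3))
E
python3 - <<'E'
from h import *
c=cam('top')
a,b=[atz(c,u-.4,v-.4,.028)[:2] for u,v in [(277.55,211.8),(303.05,201.3)]]
print('cap',(a+b)/2,np.linalg.norm(a-b),np.degrees(np.arctan2(*(b-a)[::-1])))
cap=(a+b)/2; capx=np.arctan2(*(b-a)[::-1])
for n,p in dict(white=[(514.4,216.8),(487.75,255.5)],yellow=[(524.9,232.0),(477.0,239.9)],red=[(481.2,221.7),(521,250.3)]).items():
    a,b=[atz(c,u-.4,v-.4,.19)[:2] for u,v in p]
    print(n,(a+b)/2,np.linalg.norm(a-b),np.degrees(np.arctan2(*(b-a)[::-1])))
print('hole',atz(c,504.7,233.6,.22))
plan([*cap,.25],capx+np.pi/2)
m=viewer.camera_model('wrist'); print(m)
E
```

```text
cap [0.59121812 0.14762443] 0.06040115790022629 -66.1356620547944
white [ 0.51142797 -0.26213919] 0.0925076779474498 144.83475645667912
yellow [ 0.51162646 -0.26186309] 0.09415369968246295 100.40228437376608
red [ 0.51158831 -0.2619588 ] 0.0923639281845203 -125.5516115514298
hole [ 0.51107485 -0.26007988  0.22      ]
shift tool mm [ 608.3 -489.3  -18.6] tool y heading -72.65 turn about tool z 1.457080165389164 tilt [-4.0e-04  1.2e-03 -1.0e+00] q [-1.268  0.239 -0.014  1.319  0.     1.571]
{'fx': 427.1040562598622, 'fy': 427.1040562598622, 'cx': 325.34968113991954, 'cy': 240.27391708482955, 'D': array([-0.00973091,  0.        ,  0.        ,  0.        ,  0.        ]), 'hand_eye': array([[ 2.12141036e-05, -9.51706356e-01, -3.07009791e-01,
         7.78193689e-02],
       [ 9.99999641e-01, -2.40054034e-04,  8.13247827e-04,
        -1.41849120e-03],
       [-8.47672065e-04, -3.07009698e-01,  9.51706009e-01,
        -1.41670058e-01],
       [ 0.00000000e+00,  0.00000000e+00,  0.00000000e+00,
         1.00000000e+00]])}
```

Call:
{"method": "arm_command", "body": {"deltas": [[[0, 0, -30], [0, 0, 0], 1], [[30, -24, -2], [0, 0, 0], 1], [[30, -24, -2], [0, 0, 0], 1], [[30, -24, -2], [0, 0, 0], 1], [[30, -24, -2], [0, 0, 0], 1], [[32, -26, 0], [0, 0, 0], 1], [[32, -26, 0], [0, 0, 0], 1], [[32, -26, 0], [0, 0, 0], 1], [[32, -26, 0], [0, 0, 0], 1], [[32, -26, 0], [0, 0, 0], 1], [[32, -26, 0], [0, 0, 0], 1], [[32, -26, 0], [0, 0, 0], 1], [[32, -26, 0], [0, 0, 0], 1], [[32, -26, 0], [0, 0, 0], 1], [[32, -26, 0], [0, 0, 0], 1], [[32, -26, 0], [0, 0, 0], 1], [[32, -26, 0], [0, 0, 0], 1], [[32, -26, 0], [0, 0, 0], 1], [[32, -26, 0], [0, 0, 0], 1], [[32, -26, 0], [0, 0, 0], 1]]}}

```text
time: 1.77
tcp_pos: [0.5849, 0.1438, 0.2689]
ee_rot: [0.989, 0.151, -0.0, 0.0]
contact_force: [1.7, -0.0, 0.2]
finger_gap: 0.0853
grasp_force: 0.0
```

Call:
{"method": "arm_command", "body": {"deltas": [[[0, 0, 0], [0, 0, -0.12], 1], [[0, 0, 0], [0, 0, -0.12], 1], [[0, 0, 0], [0, 0, -0.12], 1], [[0, 0, 0], [0, 0, -0.12], 1], [[0, 0, 0], [0, 0, -0.12], 1], [[0, 0, 0], [0, 0, -0.12], 1], [[0, 0, 0], [0, 0, -0.12], 1], [[0, 0, 0], [0, 0, -0.12], 1], [[0, 0, 0], [0, 0, -0.12], 1], [[0, 0, 0], [0, 0, -0.12], 1], [[0, 0, 0], [0, 0, -0.12], 1], [[0, 0, 0], [0, 0, -0.12], 1], [[0, 0, 0], [0, 0, -0.12], 1], [[0, 0, 0], [0, 0, -0.12], 1], [[0, 0, 0], [0, 0, 0], 1], [[0, 0, 0], [0, 0, 0], 1]]}}

```text
time: 3.1
tcp_pos: [0.5842, 0.1417, 0.269]
ee_rot: [0.549, 0.836, -0.0, -0.0]
contact_force: [-0.8, -0.3, -0.4]
finger_gap: 0.0854
grasp_force: 0.0
```

```bash
python3 - <<'E'
from h import *
plan([.5912,.1476,.2],np.radians(23.9))
s=r.observe(); i,d=viewer.grab_frame('wrist'); save('w1.png',i); np.savez('pics/w1.npz',i=i,d=d,p=s['tcp_pos'],q=s['ee_rot']); print(s['tcp_pos'],s['time'])
E
```

```text
shift tool mm [ 2.6  8.8 69. ] tool y heading 23.39 turn about tool z -0.008915312669445008 tilt [-6.e-04 -0.e+00 -1.e+00] q [0.238 0.366 0.265 1.471 0.    1.4  ]
[0.58421825 0.14169227 0.26901838] 3.1
```

View pics/w1.png

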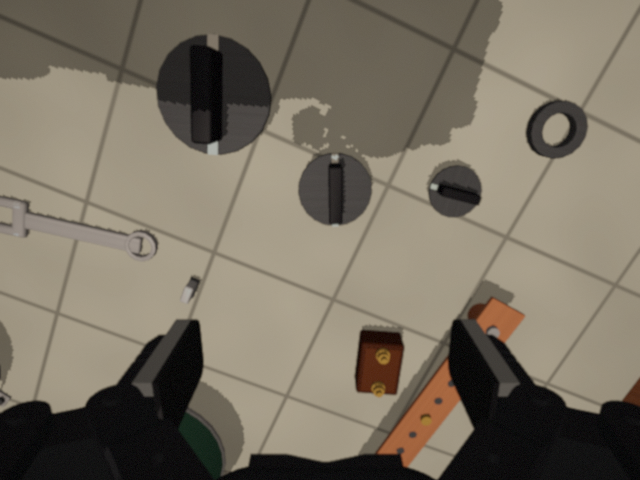

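The wrist view shows the middle cap's disc spanning columns 299–372 and rows 152–225. Its centre is at (335.5,188.5), its tick at (335,158) and its bar is vertical at column 336. The small cap is to the right and the large one upper left.

```bash
python3 - <<'E'
from h import *
z=np.load('pics/w1.npz'); s=dict(tcp_pos=z['p'],ee_rot=z['q']); c=cam('wrist',s); d=z['d']; i=z['i']
P=np.array([[atd(c,u,v,d[v,u]) for u in range(285,390)] for v in range(140,240)])
for lo,hi in [(.018,.036),(.047,.062)]:
    m=((P[...,2]>lo)&(P[...,2]<hi)).astype(np.uint8)
    n,l,st,ce=cv2.connectedComponentsWithStats(m); k=1+st[1:,4].argmax(); Q=P[l==k].astype(np.float32)
    rc=cv2.minAreaRect(Q[:,:2]*1000); cc=cv2.minEnclosingCircle(Q[:,:2]*1000); print(lo,len(Q),Q.mean(0),rc,cc)
a=atz(c,335.5,188.5,.028);print('disc',a, atz(c,299,188,.028),atz(c,372,188,.028))
t=atz(c,335,158,.028); print('tick heading',np.degrees(np.arctan2(*(t-a)[:2][::-1])))
plan([*a[:2],.05],np.radians(23.9))
E
```

```text
0.018 3405 [0.5886939  0.15008618 0.0271998 ] ((589.5196533203125, 148.12144470214844), (66.84026336669922, 67.13126373291016), 23.232425689697266) ((589.8639526367188, 148.16537475585938), 34.02017593383789)
0.047 811 [0.5894183  0.14920118 0.05291531] ((589.5552978515625, 148.2313232421875), (11.88116455078125, 50.134490966796875), 23.906064987182617) ((589.6458129882812, 148.20034790039062), 25.34211540222168)
disc [0.58954556 0.15027941 0.028     ] [0.55901003 0.13756661 0.028     ] [0.61970749 0.16383654 0.028     ]
tick heading 114.7331563602729
shift tool mm [  5.7   8.4 219.1] tool y heading 23.36 turn about tool z -0.009376723977793544 tilt [-5.e-04 -0.e+00 -1.e+00] q [0.238 0.366 0.265 1.471 0.    1.401]
```

Call:
{"method": "arm_command", "body": {"deltas": [[[3.8, 7.5, 20], [0, 0, -0.009], 1], [[0, 0, 38], [0, 0, 0], 1], [[0, 0, 38], [0, 0, 0], 1], [[0, 0, 38], [0, 0, 0], 1], [[0, 0, 35], [0, 0, 0], 1], [[0, 0, 30], [0, 0, 0], 1], [[0, 0, 20], [0, 0, 0], 1], [[0, 0, 10], [0, 0, 0], 1], [[0, 0, 0], [0, 0, 0], 1], [[0, 0, 0], [0, 0, 0], 1]]}}

```text
time: 3.98
tcp_pos: [0.5899, 0.1483, 0.0408]
ee_rot: [0.544, 0.839, 0.0, -0.0]
contact_force: [0.0, 0.5, 1.1]
finger_gap: 0.0852
grasp_force: 0.0
```

```bash
python3 -c "
from h import *
plan([.5896,.1482,.033],np.radians(23.9)); print(r.observe()['tcp_pos'])"
```

```text
shift tool mm [ 0.  -0.3  7.8] tool y heading 24.04 turn about tool z 0.0024341799597025204 tilt [-0.e+00  1.e-04 -1.e+00] q [ 0.246  0.496 -0.13   0.944  0.     1.397]
[0.58992637 0.14830876 0.04076957]
```

Call:
{"method": "arm_command", "body": {"deltas": [[[0, 0, 8], [0, 0, 0], 1], [[0, 0, 0], [0, 0, 0], 0], [[0, 0, 0], [0, 0, 0], 0], [[0, 0, 0], [0, 0, 0], 0], [[0, 0, 0], [0, 0, 0], 0], [[0, 0, 0], [0, 0, 0], 0], [[0, 0, 0], [0, 0, 0], 0], [[0, 0, 0], [0, 0, 0], 0], [[0, 0, 0], [0, 0, 0], 0], [[0, 0, 0], [0, 0, 0], 0], [[0, 0, 0], [0, 0, 0], 0]], "force": 70}}

```text
time: 4.9
tcp_pos: [0.5899, 0.1483, 0.0327]
ee_rot: [0.544, 0.839, 0.0, 0.0]
contact_force: [-0.6, 0.7, 5.8]
finger_gap: 0.0108
grasp_force: 69.1
```

Call:
{"method": "arm_command", "body": {"deltas": [[[0, 0, -10], [0, 0, 0], 0], [[0, 0, -36], [0, 0, 0], 0], [[0, 0, -36], [0, 0, 0], 0], [[0, 0, -36], [0, 0, 0], 0], [[0, 0, -36], [0, 0, 0], 0], [[0, 0, -36], [0, 0, 0], 0], [[0, 0, -36], [0, 0, 0], 0], [[0, 0, -36], [0, 0, 0], 0], [[0, 0, -25], [0, 0, 0], 0], [[0, 0, -11], [0, 0, 0], 0]]}}

```text
time: 5.73
tcp_pos: [0.59, 0.1483, 0.3349]
ee_rot: [0.544, 0.839, 0.002, 0.002]
contact_force: [0.6, 1.3, -1.2]
finger_gap: 0.0105
grasp_force: 68.5
```

Call:
{"method": "arm_command", "body": {"deltas": [[[-17, -9, 0], [0, 0, 0], 0], [[-33.5, -17, 0], [0, 0, 0], 0], [[-33.5, -17, 0], [0, 0, 0], 0], [[-33.5, -17, 0], [0, 0, 0], 0], [[-33.5, -17, 0], [0, 0, 0], 0], [[-33.5, -17, 0], [0, 0, 0], 0], [[-33.5, -17, 0], [0, 0, 0], 0], [[-33.5, -17, 0], [0, 0, 0], 0], [[-33.5, -17, 0], [0, 0, 0], 0], [[-33.5, -17, 0], [0, 0, 0], 0], [[-33.5, -17, 0], [0, 0, 0], 0], [[-33.5, -17, 0], [0, 0, 0], 0], [[-17, -8, 0], [0, 0, 0], 0], [[0, 0, 0], [0, 0, -0.1075], 0], [[0, 0, 0], [0, 0, -0.1075], 0], [[0, 0, 0], [0, 0, -0.1075], 0], [[0, 0, 0], [0, 0, -0.1075], 0], [[0, 0, 0], [0, 0, -0.1075], 0], [[0, 0, 0], [0, 0, 0], 0], [[0, 0, 0], [0, 0, 0], 0]]}}

```text
time: 7.4
tcp_pos: [0.5677, -0.3024, 0.3303]
ee_rot: [0.303, 0.953, 0.0, -0.0]
contact_force: [-0.5, -0.1, -2.2]
finger_gap: 0.0104
grasp_force: 68.6
```

```bash
python3 - <<'E'
from h import *
plan([.5114,-.2615,.28],np.radians(54.8))
s=r.observe(); i,d=viewer.grab_frame('wrist'); save('w2.png',i); np.savez('pics/w2.npz',i=i,d=d,p=s['tcp_pos'],q=s['ee_rot']); print(s['tcp_pos'],s['time'])
E
```

```text
shift tool mm [69.6  0.9 50.4] tool y heading 54.72 turn about tool z -0.0013232714828195213 tilt [-5.e-04  3.e-04 -1.e+00] q [-0.489  0.456  0.563  1.678  0.     0.126]
[ 0.56774109 -0.30241088  0.33033632] 7.4
```

View pics/w2.png

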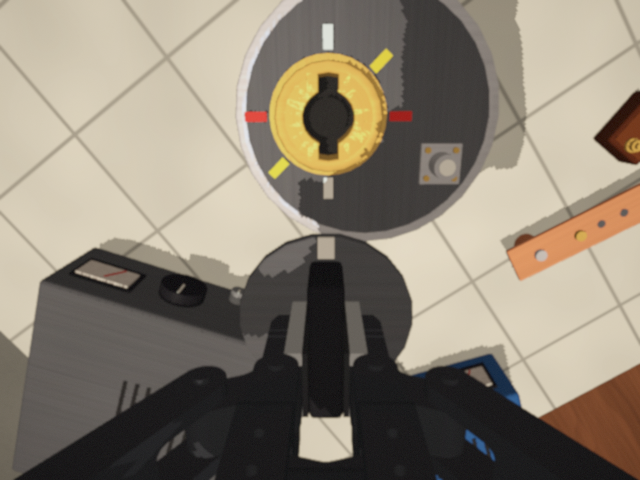

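The wrist view shows the neck hole centred at (328,117), with slots running vertically from rows 74 to 159 and white marks at (328,37) and (328,188). The held cap's disc spans columns 240–412 and its tick is at (326,247), roughly in line with the slots.

```bash
python3 - <<'E'
from h import *
z=np.load('pics/w2.npz'); s=dict(tcp_pos=z['p'],ee_rot=z['q']); c=cam('wrist',s); d=z['d']; i=z['i']
hd=lambda a,b:np.degrees(np.arctan2(*(b-a)[:2][::-1]))
h=atz(c,328,116.5,.22); print('hole',h, 'd',d[95,300],atd(c,300,95,d[95,300]))
a,b=atz(c,328,188,.19),atz(c,328,37,.19); print('white',(a+b)/2,hd(a,b),np.linalg.norm(a-b))
a,b=atz(c,257,117,.19),atz(c,401,117,.19); print('red',(a+b)/2,hd(a,b))
# neck rim from depth
P=np.array([[atd(c,u,v,d[v,u]) for u in range(250,410)] for v in range(40,190)])
m=(abs(P[...,2]-.22)<.006); Q=P[m]; print(len(Q),np.median(Q[:,2]),cv2.minEnclosingCircle((Q[:,:2]*1000).astype(np.float32)))
# cap disc
P=np.array([[atd(c,u,v,d[v,u]) for u in range(230,425)] for v in range(225,340)]); print('disc z',P[280-225,270-230])
zc=P[280-225,270-230][2]; m=(abs(P[...,2]-zc)<.004); Q=P[m]; print(cv2.minEnclosingCircle((Q[:,:2]*1000).astype(np.float32)))
L=Ro.from_quat(s['ee_rot']).as_matrix().T
t=atz(c,326,247,zc); print('tick in tool',(L@(t-s['tcp_pos'])*1000).round(2), 'neck in tool',(L@(h-s['tcp_pos'])*1000).round(2))
(cx,cy),_=cv2.minEnclosingCircle((Q[:,:2]*1000).astype(np.float32)); print('disc in tool',L@(np.array([cx/1000,cy/1000,zc])-s['tcp_pos'])*1000)
E
```

```text
hole [ 0.50927151 -0.25914682  0.22      ] d 0.23868412 [ 0.490759   -0.26526665  0.2199555 ]
white [ 0.50999782 -0.25946502  0.19      ] 144.8324494444194 0.09205848650852451
red [ 0.51068579 -0.259177    0.19      ] 54.72920781063652
6532 0.21901499828721704 ((509.8909606933594, -259.4743957519531), 31.136816024780273)
disc z [ 0.5418047  -0.30918158  0.32517306]
((566.9843139648438, -301.53619384765625), 33.75975036621094)
tick in tool [30.25  0.36  5.18] neck in tool [ 72.65   1.55 110.38]
disc in tool [1.11981987 0.27710392 5.16394334]
```

Call:
{"method": "arm_command", "body": {"deltas": [[[25, 1.4, 0], [0, 0, -0.002], 0], [[30, 0, 0], [0, 0, 0], 0], [[16, 0, 10], [0, 0, 0], 0], [[0, 0, 20], [0, 0, 0], 0], [[0, 0, 20], [0, 0, 0], 0], [[0, 0, 14], [0, 0, 0], 0], [[0, 0, 4], [0, 0, 0], 0], [[0, 0, 0], [0, 0, 0], 0], [[0, 0, 0], [0, 0, 0], 0]]}}

```text
time: 8.2
tcp_pos: [0.5108, -0.2607, 0.263]
ee_rot: [0.301, 0.954, 0.0, 0.0]
contact_force: [-0.5, 0.3, -2.3]
finger_gap: 0.0109
grasp_force: 68.6
```

```bash
python3 - <<'E'
from h import *
s=r.observe(); print(s['tcp_pos'],s['contact_force'],s['torque']); plan([.5099,-.2593,.25],np.radians(54.83))
i,d=viewer.grab_frame('wrist'); j,_=viewer.grab_frame('side')
save('v3.png',np.hstack([cv2.resize(i[60:420,140:540],(400,360)),cv2.resize(j[270:360,320:420],(400,360),interpolation=cv2.INTER_CUBIC)]))
E
```

```text
[ 0.51081896 -0.26068775  0.26295505] [-0.52508179  0.33399748 -2.30965759] [-0.04313003  0.00434718 -0.02379326]
shift tool mm [ 1.6  0.6 13. ] tool y heading 54.96 turn about tool z 0.0022584009001160865 tilt [ 4.e-04 -1.e-04 -1.e+00] q [-0.472  0.315  0.175  1.43   0.     0.14 ]
```

View pics/v3.png

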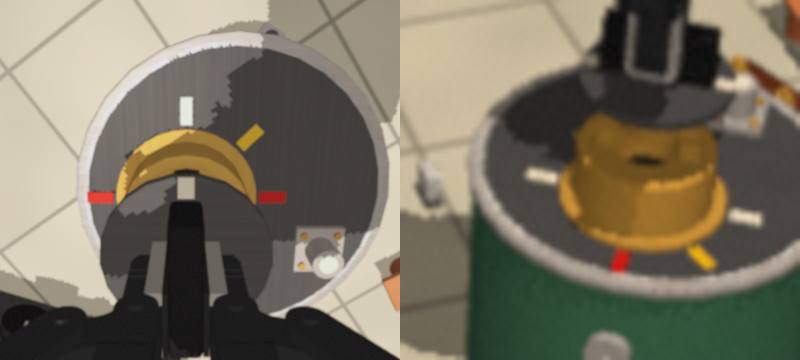

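The cap is over the neck. Its tick at (186,187) lines up with the white mark at (186,110), and in the side view the stem sits above the opening. Next I descend gently and check the force.

Call:
{"method": "arm_command", "body": {"deltas": [[[0.5, 0.2, 5], [0, 0, 0], 0], [[0, 0, 4], [0, 0, 0], 0], [[0, 0, 3], [0, 0, 0], 0], [[0, 0, 2], [0, 0, 0], 0], [[0, 0, 2], [0, 0, 0], 0], [[0, 0, 2], [0, 0, 0], 0], [[0, 0, 0], [0, 0, 0], 0]]}}

```text
time: 8.88
tcp_pos: [0.5102, -0.2601, 0.2438]
ee_rot: [0.3, 0.954, 0.0, -0.0]
contact_force: [0.5, 0.2, -1.7]
finger_gap: 0.0106
grasp_force: 68.6
```

The foot is about 9 mm inside the neck with no resistance, so the fit is clear.

Call:
{"method": "arm_command", "body": {"deltas": [[[0, 0, 2], [0, 0, 0], 0], [[0, 0, 2], [0, 0, 0], 0], [[0, 0, 2], [0, 0, 0], 0], [[0, 0, 2], [0, 0, 0], 0], [[0, 0, 1], [0, 0, 0], 0], [[0, 0, 0], [0, 0, 0], 0]]}}

```text
time: 9.38
tcp_pos: [0.5104, -0.2602, 0.2355]
ee_rot: [0.3, 0.954, -0.0, 0.0]
contact_force: [-0.5, 1.2, 3.8]
finger_gap: 0.0103
grasp_force: 69.3
```

Call:
{"method": "arm_command", "body": {"deltas": [[[0, 0, 1], [0, 0, 0], 0], [[0, 0, 1], [0, 0, 0], 0], [[0, 0, 1], [0, 0, 0], 0], [[0, 0, 0.5], [0, 0, 0], 0], [[0, 0, 0], [0, 0, 0], 0], [[0, 0, 0], [0, 0, 0], 0]]}}

```text
time: 9.88
tcp_pos: [0.5104, -0.2602, 0.232]
ee_rot: [0.3, 0.954, 0.0, 0.0]
contact_force: [-0.9, 0.3, 4.8]
finger_gap: 0.0104
grasp_force: 69.6
```

Call:
{"method": "arm_command", "body": {"deltas": [[[0, 0, 0.5], [0, 0, 0], 0], [[0, 0, 0.5], [0, 0, 0], 0], [[0, 0, 0], [0, 0, 0], 0], [[0, 0, 0], [0, 0, 0], 0]]}}

```text
time: 10.22
tcp_pos: [0.5104, -0.2602, 0.231]
ee_rot: [0.3, 0.954, 0.0, 0.0]
contact_force: [-0.9, 0.6, 5.7]
finger_gap: 0.0104
grasp_force: 69.7
```

Call:
{"method": "arm_command", "body": {"deltas": [[[0, 0, 0.5], [0, 0, 0], 0], [[0, 0, 0.5], [0, 0, 0], 0], [[0, 0, 0], [0, 0, 0], 0], [[0, 0, 0], [0, 0, 0], 0]]}}

```text
time: 10.55
tcp_pos: [0.5105, -0.2602, 0.2307]
ee_rot: [0.3, 0.954, -0.0, 0.001]
contact_force: [-2.5, 1.9, 10.9]
finger_gap: 0.0107
grasp_force: 70.3
```

The cap is home: TCP z 0.2307 is as predicted and the force rose to 10.9 N. Now I turn it clockwise 45°.

Call:
{"method": "arm_command", "body": {"deltas": [[[0, 0, 0.3], [0, 0, 0.02], 0], [[0, 0, 0], [0, 0, 0.05], 0], [[0, 0, 0], [0, 0, 0.06], 0], [[0, 0, 0], [0, 0, 0.06], 0], [[0, 0, 0], [0, 0, 0.06], 0], [[0, 0, 0], [0, 0, 0.05], 0], [[0, 0, 0], [0, 0, 0], 0], [[0, 0, 0], [0, 0, 0], 0]]}}

```text
time: 11.22
tcp_pos: [0.5111, -0.261, 0.2307]
ee_rot: [0.44, 0.898, -0.0, 0.002]
contact_force: [0.1, -0.9, 11.6]
finger_gap: 0.0105
grasp_force: 70.4
```

```bash
python3 - <<'E'
from h import *
s=r.observe(); print(s['tcp_pos'],s['contact_force'],s['torque']); plan([.5105,-.2602,.2307],np.radians(9.83))
E
```

```text
[ 0.51111516 -0.2610357   0.23073345] [ 0.13082131 -0.93827531 11.58604155] [-0.38644303  0.18656353 -0.08684718]
shift tool mm [1. 0. 0.] tool y heading 37.8 turn about tool z 0.4882308977651477 tilt [ 0.0025 -0.002  -1.    ] q [-4.720e-01  3.210e-01  1.010e-01  1.348e+00 -1.000e-03  4.390e-01]
```

Call:
{"method": "arm_command", "body": {"deltas": [[[0, 0, 0], [0, 0, 0.05], 0], [[0, 0, 0], [0, 0, 0.06], 0], [[0, 0, 0], [0, 0, 0.06], 0], [[0, 0, 0], [0, 0, 0.06], 0], [[0, 0, 0], [0, 0, 0.06], 0], [[0, 0, 0], [0, 0, 0.06], 0], [[0, 0, 0], [0, 0, 0.06], 0], [[0, 0, 0], [0, 0, 0.05], 0], [[0, 0, 0], [0, 0, 0.025], 0], [[0, 0, 0], [0, 0, 0], 0], [[0, 0, 0], [0, 0, 0], 0], [[0, 0, 0], [0, 0, 0], 0]]}}

```text
time: 12.22
tcp_pos: [0.5109, -0.2612, 0.2308]
ee_rot: [0.643, 0.766, -0.0, 0.002]
contact_force: [-1.0, -2.5, 11.6]
finger_gap: 0.0105
grasp_force: 70.4
```

```bash
python3 - <<'E'
from h import *
s=r.observe(); print(s['tcp_pos'],s['contact_force'],s['torque']); plan([.5105,-.2602,.2307],np.radians(9.83))
i,d=viewer.grab_frame('wrist'); j,_=viewer.grab_frame('side'); np.savez('pics/w4.npz',i=i,d=d,p=s['tcp_pos'],q=s['ee_rot'])
save('v4.png',np.hstack([i[60:420,140:540],cv2.resize(j[270:360,320:420],(400,360),interpolation=cv2.INTER_CUBIC)]))
E
```

```text
[ 0.51092447 -0.26118946  0.23076316] [-0.95986063 -2.50768925 11.56341032] [-0.51251523  0.46532729 -0.02409291]
shift tool mm [ 1.  -0.2  0.1] tool y heading 10.03 turn about tool z 0.0034405717834513627 tilt [ 0.0022 -0.0024 -1.    ] q [-4.720e-01  3.210e-01  1.010e-01  1.348e+00 -1.000e-03  9.240e-01]
```

View pics/v4.png

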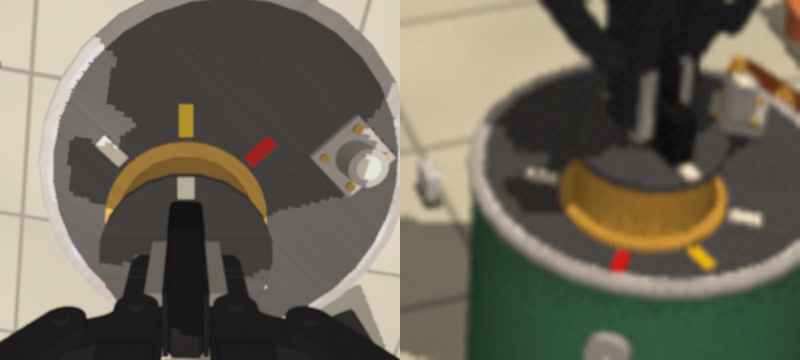

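The tick at (186,188) lies exactly in line with the yellow mark at (186,120). The disc is on the rim and still held with a 70 N grip, so I hand the job in.

```bash
python3 -c "
from h import *
print(order.finish_job())"
```

```text
the job is handed in; nothing more can be done
None
```

The vent cap is in the larger can's neck, pressed fully home and turned 45° clockwise to the yellow mark, with the gripper still holding it; the job is handed in, at about 12 s of robot time.

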